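Switch the fume extraction to another hood at the gated damper lever

ROBOT

A 7-joint arm with a two-finger parallel gripper is mounted at the origin on the work surface. World frame = base frame: x ahead of the robot, y to its left, z up, the work surface at z = 0. Lengths are in m, angles in rad, forces in N, time in s.
With the tool pointing down it reaches from about 0.425 to 0.875 m from the base axis. Payload 4.7 kg.
Tool frame: the origin (TCP) lies at the very end of the fingers, on their centre line; the grasp point (between the pads) lies 19 mm behind it; x points along the fingers, z is the direction in which the jaws open and shut, and the axes are right-handed (so a half turn about x gives the same grasp; the last joint's range is limited). The gripper opens to 87 mm and grips with 3 to 60 N. Pads are 19 mm wide; open, the fingers measure 117 mm over their backs; the gripper's body (75 mm by 190 mm) begins 51 mm behind the grasp point.
Start: joints at [-1.189, 0.321, -0.07, 1.45, 0.023, 1.371, -0.057], TCP at [0.234, 0.607, 0.223] pointing down, gripper open.
Joint ranges: [-2.86, 2.86], [-0.3, 2.09], [-1.38, 1.24], [0.06, 2.45], [-1.56, 4.7], [0.09, 2.05], [-2.69, 2.69]. Speed limits (rad/s): [2.57, 2.57, 3.14, 3.14, 3.14, 3.14, 3.14].

INTERFACE

Orientations are given as a rotation vector (axis times angle).
In Python, from bench import telemetry, viewer, workorder gives the robot as it stands.
- The arm moves only by the shell command python3 -m creep 'ROWS' [FORCE]. ROWS is JSON, a list of rows, each an object of numbers: "fingers": the opening, from 0 (shut) to 1 (fully open); "x", "y", "z": the shift along the tool's x, y, z in units of 40 mm (1.0 is 40 mm); "twist": the turn about the tool's x in units of 5 degrees (1.0 is 5 degrees). In form: [{"fingers": .., "x": .., "y": .., "z": .., "twist": ..}, ...]. A call has 1 to 20 rows; each row is the pose to reach, as a shift and turn from the pose commanded when the call began, along the tool's axes at that moment; what a row does not reach only later rows make up. A row lasts 1/12 s, in which the tool goes at most 41.7 mm and 7.16 degrees, less where a joint would pass 70% of its speed; a pose out of reach is approached as far as the arm can. A call with a gripper value outside its range is refused whole. The fingers move at their own pace and stop on an object; FORCE is the grip in N (left out, the last holds). Time passes only in rows, so rows that repeat a pose let the fingers close. It gives the time, the measured TCP pose, the force and the opening at its end, in the units of the state.
- telemetry.get_state(): the state, without advancing time (a new reading comes with each control period).
- viewer.get_image(name): name is "scene" or "top"; returns a dict with "pixels" (400x640x3 uint8, red, green, blue), "z_map" (400x640 float32, m along the optical axis (not along the pixel's ray), 0 where there is no reading), "K" (3x3 intrinsics, pixels), "xyz" and "attitude" of the camera in the world. Camera axes: x right, y up, looking along -z (the intrinsics and any distortion apply to the point x, -y, -z); pixel columns grow to the right and rows downward; lengths in m; the calibration is good to about 2 mm. A picture is of the moment at which its call begins.
- workorder.close_job(): hands the job in, once; it reports no verdict.
The state is a dict: "time": time; "joint_positions": joint angles; "qd": joint speeds; "joint_torque": joint torques, N m; "position": TCP position; "tool_rot": TCP orientation; "ft_force": force on the tool from outside, world axes, zero at the start; "torque": the same for the moment, N m; "grip_width": opening from 0.0 (shut) to 1.0 (fully open).
Only numpy, scipy, OpenCV 4.12 (cv2) and the standard library are available. Lean on these libraries where they do the work, as an engineer would, in place of code of your own. Each camera call takes 0.05 s, during which the arm holds its last target.

TASK

Switch the fume extraction over: with the fingertips gently push the damper lever out of its parked slot, along the gate and fully home into the corner slot marked by the round disc tag, without running it into any of the other corner slots. Only push the lever, never grip it, leave the other things on the bench where they are, and finish with the hand clear.

Things in the scene. Friction and masses are not known exactly. Their poses are not given: they have to be found in the camera images.
- selector: Fixed grey sheet-metal housing of the damper selector, 220 (x) x 210 (y) x 110 mm high, with an aluminium top plate in which a gate is cut; origin under its centre on the bench. Its x axis points away from the robot, within 0.35 rad. Only the lever and the tags stand above its top plate.
- gate_center (a point): Centre of the gate, on the top plate, in the selector's axes. A cross passage 14 mm wide runs along y through it. Slots 14 mm wide along x open into it: left and right ones (centre lines y = +30 and -30 mm) running both ways, giving four corner slots, and the parked slot (y = 0), running only to -x, where the lever starts. Slots end at x = +27 and -27 mm.
- lever: The lever: 10 mm round steel stem with a dark wooden ball knob, 36 mm in diameter, on top. Origin at the pivot, 20 mm above the bench under the gate's centre; z runs up the stem. It stays where it is left (friction, about 2 N to move at the knob; no spring, no detents). The gate's edges steer the stem: it cannot be pushed through the plate; the corners at the slots' mouths are rounded.
- knob_center (a point): Centre of the ball knob, 170 mm from the pivot: 190 mm above the bench when upright, about 177 mm at a corner slot's end. From the gate's centre it lies, in plan: parked slot's end, about 40 mm to -x; in the cross passage at a left or right slot, about 54 mm to +y or -y; at a corner slot's end, also about 39 mm to +x or -x.
- lever_fore (a joint): Lean of the lever along the selector's x axis in rad, positive to +x; 0 in the cross passage (play 0.02), about +0.24 or -0.24 at the slots' ends; parked at -0.23 to -0.12.
- lever_cross (a joint): Lean of the lever along the selector's y axis in rad, positive to +y; 0 at the parked slot, about +0.32 or -0.32 in the left and right slots (play 0.02). From the pivot, the knob's centre lies at 170 mm x (sin fore cos cross, sin cross, cos fore cos cross) in the selector's axes.
- tag_disc: The tag to go by: round disc, 30 mm in diameter, 4 mm thick black plastic, lying on the housing's top plate; origin at the centre of its underside. The four tags are shuffled over four places, at x = +72 or -72 mm and y = +46 or -46 mm in the selector's frame; each names the corner slot on the same side in x and in y.
- tag_bar: Straight bar tag, 34 x 10 mm, 4 mm thick black plastic, lying on the housing's top plate; origin at the centre of its underside. 
- tag_triangle: Triangular tag, corners 19 mm from its centre, 4 mm thick black plastic, lying on the housing's top plate; origin at the centre of its underside. 
- tag_cross: Plus-shaped tag, 34 mm across with 9 mm arms, 4 mm thick black plastic, lying on the housing's top plate; origin at the centre of its underside. 
- jar: Loose jar, 52 mm in diameter, 75 mm high; bystander. Origin under its centre.
- solder_block: Loose dark soldering block, 100 x 70 x 30 mm; bystander. Origin under its centre.
- brush: Loose brush lying on the bench; bystander.
- dapping_block: Loose steel block with round hollows, 55 x 55 x 40 mm; bystander. Origin under its centre.

How it is judged:
At the end, for the whole second after the job is handed in: The lever is at rest in the corner slot whose tag is the round disc, no more than about 7 mm (at the knob) short of the slot's end (lever_fore beyond 0.20 and lever_cross beyond 0.27 towards that corner) (((x of tag_disc in the frame of selector above 0 m and y of tag_disc in the frame of selector above 0 m and value of joint lever_fore above 0.2 rad and value of joint lever_cross above 0.27 rad) or (x of tag_disc in the frame of selector above 0 m and y of tag_disc in the frame of selector below -0 m and value of joint lever_fore above 0.2 rad and value of joint lever_cross below -0.27 rad) or (x of tag_disc in the frame of selector below -0 m and y of tag_disc in the frame of selector above 0 m and value of joint lever_fore below -0.2 rad and value of joint lever_cross above 0.27 rad) or (x of tag_disc in the frame of selector below -0 m and y of tag_disc in the frame of selector below -0 m and value of joint lever_fore below -0.2 rad and value of joint lever_cross below -0.27 rad)) and linear speed of lever below 0.02 m/s and velocity of joint lever_fore between -0.05 and 0.05 rad/s); the robot touches nothing.
It fails at once if the lever is run more than halfway into a corner slot that the disc does not mark ((x of tag_disc in the frame of selector above 0 m and y of tag_disc in the frame of selector above 0 m and ((value of joint lever_fore above 0.13 rad and value of joint lever_cross below -0.2 rad) or (value of joint lever_fore below -0.13 rad and value of joint lever_cross above 0.2 rad) or (value of joint lever_fore below -0.13 rad and value of joint lever_cross below -0.2 rad))) or (x of tag_disc in the frame of selector above 0 m and y of tag_disc in the frame of selector below -0 m and ((value of joint lever_fore above 0.13 rad and value of joint lever_cross above 0.2 rad) or (value of joint lever_fore below -0.13 rad and value of joint lever_cross above 0.2 rad) or (value of joint lever_fore below -0.13 rad and value of joint lever_cross below -0.2 rad))) or (x of tag_disc in the frame of selector below -0 m and y of tag_disc in the frame of selector above 0 m and ((value of joint lever_fore above 0.13 rad and value of joint lever_cross above 0.2 rad) or (value of joint lever_fore above 0.13 rad and value of joint lever_cross below -0.2 rad) or (value of joint lever_fore below -0.13 rad and value of joint lever_cross below -0.2 rad))) or (x of tag_disc in the frame of selector below -0 m and y of tag_disc in the frame of selector below -0 m and ((value of joint lever_fore above 0.13 rad and value of joint lever_cross above 0.2 rad) or (value of joint lever_fore above 0.13 rad and value of joint lever_cross below -0.2 rad) or (value of joint lever_fore below -0.13 rad and value of joint lever_cross above 0.2 rad)))).
It fails at once if the lever is gripped or pushed roughly (more than 35 N between fingers and lever) (contact force between the fingers and lever above 35 N).
It fails at once if a bystander is moved by more than 20 mm, or lifted (distance of any of jar, solder_block, brush, dapping_block from where it was at the start of the episode above 0.02 m).
It also fails if it takes over 48 s, if anything falls off the work surface, if the arm or the gripper's body presses on something with over 40 N, if the wrist force passes 120 N, or if a joint passes its speed limit or range.

## Working session

There is one attempt and no reset: what is moved stays moved. The work goes in short steps, Python scripts to look and compute and a shell command to move; the robot and the scene stay as the last step left them, time stands still between calls to the robot, and variables do not carry over. Pictures are saved under pics/ and viewed, and the job is handed in when it is done.

```bash
ls; mkdir -p pics; cat > h.py <<'E'
import numpy as np,cv2
from bench import telemetry,viewer,workorder
from scipy.spatial.transform import Rotation as R
def pts(im):
    K=np.array(im["K"]);z=im["z_map"];v,u=np.mgrid[:400,:640]
    c=np.stack([(u-K[0,2])/K[0,0]*z,-(v-K[1,2])/K[1,1]*z,-z],-1)
    A=np.array(im["attitude"],float)
    Rm=A if A.shape==(3,3) else R.from_rotvec(A).as_matrix()
    return c@Rm.T+np.array(im["xyz"])
def ray(im,u,v,h):
    K=np.array(im["K"]);A=np.array(im["attitude"],float);Rm=A if A.shape==(3,3) else R.from_rotvec(A).as_matrix()
    d=Rm@np.array([(u-K[0,2])/K[0,0],-(v-K[1,2])/K[1,1],-1]);o=np.array(im["xyz"])
    return o+d*(h-o[2])/d[2]
E
python3 - <<'E'
from h import *
for n in("scene","top"):
    im=viewer.get_image(n);cv2.imwrite(f"pics/{n}0.png",im["pixels"][:,:,::-1]);np.savez(f"{n}0.npz",**im)
    print(n,im["K"],im["xyz"],im["attitude"],{k for k in im})
s=telemetry.get_state();print(s)
print(R.from_rotvec(s["tool_rot"]).as_matrix().round(3))
E
```

```text
pics
scene [[430.9964694    0.         326.21301987]
 [  0.         430.9964694  199.53496904]
 [  0.           0.           1.        ]] [ 1.41291856 -0.15247868  0.74581577] [0.79196587 0.63570331 1.26762146] {'z_map', 'attitude', 'K', 'pixels', 'xyz'}
top [[422.37808165   0.         322.10124637]
 [  0.         422.37808165 198.01435958]
 [  0.           0.           1.        ]] [0.4056883  0.03081093 0.92454918] [ 0.17546378 -0.1657599  -1.52621944] {'z_map', 'attitude', 'K', 'pixels', 'xyz'}
{'time': 0.1, 'joint_positions': array([-1.18887655,  0.32176512, -0.07007151,  1.45154611,  0.0226165 ,
        1.37078704, -0.05689636]), 'qd': array([ 0.00219439, -0.00135237, -0.00050565, -0.0028098 ,  0.00075303,
        0.00185819, -0.00188281]), 'joint_torque': array([-1.02476392e-04, -4.92569768e+01, -4.05622758e-01, -3.13399851e+01,
       -6.40776032e-02,  3.94722121e-02,  7.98409428e-05]), 'position': array([0.23361091, 0.60604572, 0.22156369]), 'tool_rot': array([-0.93520379,  1.36243135,  0.9334481 ]), 'ft_force': array([-0.23612977, -0.1008899 ,  0.30131321]), 'torque': array([0.01233023, 0.03869789, 0.01541259]), 'grip_width': 1.0026782254497584}
[[-0.001 -0.933  0.36 ]
 [-0.002  0.36   0.933]
 [-1.    -0.    -0.002]]
```

View pics/top0.png

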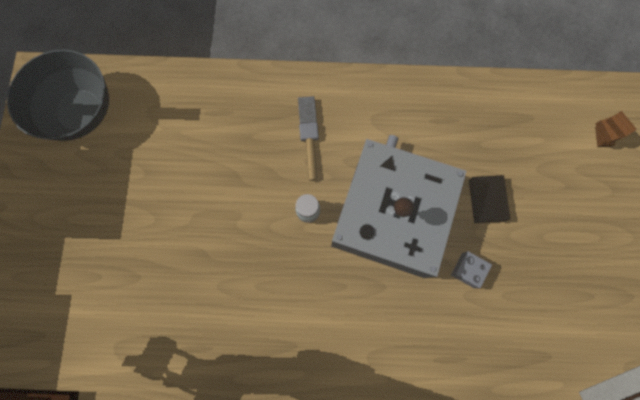

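View pics/scene0.png

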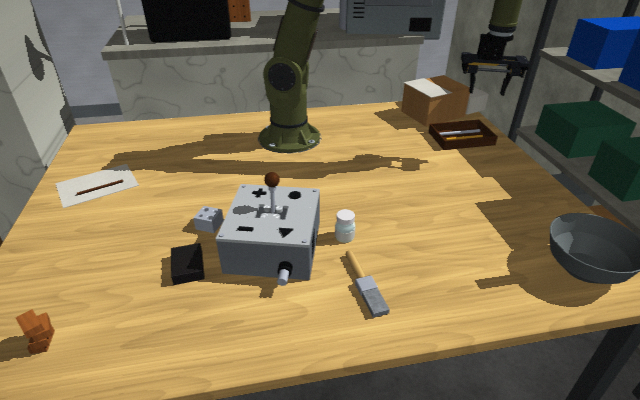

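Top view: disc tag at (368,232), cross (413,247), triangle (388,163), bar (432,178), knob (403,207). The jar is at (307,208) and the solder block at (490,199). The disc is on the robot side, to the left, so I now measure it.

```bash
cat > m.py <<'E'
from h import *
def measure(tag=True):
    im=viewer.get_image("top");P=pts(im);px=im["pixels"].astype(int)
    out={}
    v,u=np.mgrid[:400,:640]
    box=(u>320)&(u<480)&(v>125)&(v<290)
    if tag:
        g=px.max(-1)
        m=(box&(g<50)&(P[...,2]>.10)&(P[...,2]<.13)).astype(np.uint8)
        n,l,st,c=cv2.connectedComponentsWithStats(m)
        for i in range(1,n):
            if st[i,4]>40: print("dark",c[i].round(1),st[i].tolist(),ray(im,*c[i],.114).round(4),np.median(P[l==i],0).round(4))
    # knob: fit sphere of r 18 to depth points above .14
    km=box&(P[...,2]>.15)&(P[...,2]<.215)&((px[...,0]-px[...,2])>12)
    return im,P,px,km
def knob(P,km):
    from scipy.optimize import least_squares
    q=P[km]
    f=lambda c:np.linalg.norm(q-c,axis=1)-.018
    r=least_squares(f,q.mean(0)-[0,0,.01],loss="soft_l1",f_scale=.002)
    return r.x,len(q),np.abs(f(r.x)).mean()
E
python3 - <<'E'
from m import *
im,P,px,km=measure();print("knob",knob(P,km), np.argwhere(km).mean(0))
for n in ("scene",):
    s=viewer.get_image(n);Q=pts(s);p=s["pixels"].astype(int);v,u=np.mgrid[:400,:640]
    k=(u>250)&(u<300)&(v>165)&(v<200)&(Q[...,2]>.15)&(Q[...,2]<.22)&((p[...,0]-p[...,2])>12)
    print("knob scene",knob(Q,k))
# plate outline
m=((P[...,2]>.104)&(P[...,2]<.118)).astype(np.uint8)
m[:, :320]=0;m[:,490:]=0
c=max(cv2.findContours(m,0,1)[0],key=cv2.contourArea)
w=np.array([ray(im,*a[0],.11)[:2] for a in c]).astype(np.float32)
print(cv2.minAreaRect(w), np.median(P[m>0][:,2]))
E
```

```text
knob (array([ 0.55743672, -0.10702278,  0.18928435]), 236, np.float64(0.0007577000728630365)) [206.61864407 402.53389831]
knob scene (array([ 0.55735085, -0.10550665,  0.18729828]), 183, np.float64(0.0009815230450081454))
((0.5774143934249878, -0.11482225358486176), (0.2102079838514328, 0.22111700475215912), 73.28551483154297) 0.11095941951711408
```

```bash
python3 - <<'E'
from m import *
im=viewer.get_image("top")
c=np.array([.5774,-.1148]);y=-.2916
X=np.array([np.cos(y),np.sin(y)]);Y=np.array([-X[1],X[0]])
for n,p in dict(disc=(368,232),cross=(413,247),tri=(388,163),bar=(432,178)).items():
    d=ray(im,*p,.114)[:2]-c;print(n,(d@X).round(4),(d@Y).round(4))
for n,k in dict(knob1=[.55744,-.10702],knob2=[.55735,-.1055]).items():
    d=np.array(k)-c;print(n,d@X,d@Y)
P=pts(im);print("jar",P[208,307],"dap",P[270,473])
E
python3 - <<'E'
import cv2
a=cv2.imread('pics/top0.png')[130:285,325:490];cv2.imwrite('pics/crop0.png',cv2.resize(a,None,fx=3.8,fy=3.8))
E
```

```text
disc -0.0715 0.0443
cross -0.0712 -0.0459
tri 0.074 0.0484
bar 0.0725 -0.0433
knob1 -0.02135402478525555 0.0017133667064264558
knob2 -0.021877202720480955 0.0031433264429551852
jar [0.5721084  0.06990701 0.07445684] dap [ 0.46140001 -0.27692707  0.04065703]
```

View pics/crop0.png

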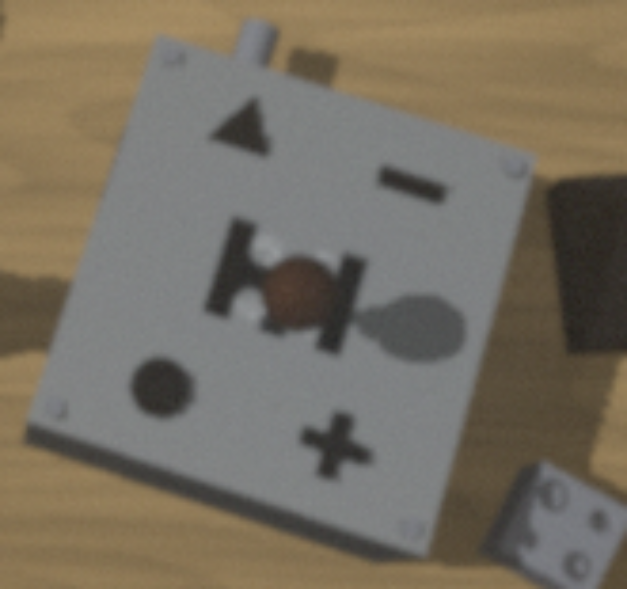

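```bash
python3 -m creep '[{"fingers":0,"x":0,"y":-2.4,"z":-1.8,"twist":-0.4},{"fingers":0,"x":0,"y":-4.8,"z":-3.6,"twist":-0.86},{"fingers":0,"x":0,"y":-7.1,"z":-5.5,"twist":-0.86},{"fingers":0,"x":0,"y":-7.1,"z":-5.5,"twist":-0.86},{"fingers":0,"x":0,"y":-7.1,"z":-5.5,"twist":-0.86},{"fingers":0,"x":0,"y":-7.1,"z":-5.5,"twist":-0.86},{"fingers":0,"x":0,"y":-7.1,"z":-5.5,"twist":-0.86},{"fingers":0,"x":0,"y":-7.1,"z":-5.5,"twist":-0.86},{"fingers":0,"x":0,"y":-7.1,"z":-5.5,"twist":-0.86},{"fingers":0,"x":0,"y":-7.1,"z":-5.5,"twist":-0.86}]' 10
cat > s.py <<'E'
from h import *
s=telemetry.get_state();c=np.array([.5774,-.1148]);y=-.2916
X=np.array([np.cos(y),np.sin(y)]);Y=np.array([-X[1],X[0]])
p=s["position"];d=p[:2]-c;M=R.from_rotvec(s["tool_rot"]).as_matrix()
print("t",round(s["time"],2),"sel mm",(d@X*1e3).round(1),(d@Y*1e3).round(1),"z",(p[2]*1e3).round(1),"w",round(s["grip_width"],2),"F sel",np.round([s["ft_force"][:2]@X,s["ft_force"][:2]@Y,s["ft_force"][2]],1),"tool y in sel",(M[:2,1]@X).round(3),(M[:2,1]@Y).round(3),"tool z",(M[:2,2]@X).round(3),(M[:2,2]@Y).round(3))
E
python3 s.py
```

```text
time: 1.08
position: [0.4238, 0.2922, 0.2229]
tool_rot: [-0.985, 1.337, 0.98]
ft_force: [-1.0, -1.3, -0.1]
grip_width: 0.326
t 1.08 sel mm -264.1 345.7 z 222.9 w 0.33 F sel [-0.6 -1.5 -0.1] tool y in sel -1.0 0.012 tool z 0.012 1.0
```

```bash
python3 -m creep '[{"fingers":0,"x":0,"y":-4.6,"z":-8.6,"twist":0},{"fingers":0,"x":0,"y":-4.6,"z":-8.6,"twist":0},{"fingers":0,"x":0,"y":-4.6,"z":-8.6,"twist":0},{"fingers":0,"x":0,"y":-4.6,"z":-8.6,"twist":0},{"fingers":0,"x":0,"y":-4.6,"z":-8.6,"twist":0},{"fingers":0,"x":0,"y":-4.6,"z":-8.6,"twist":0},{"fingers":0,"x":0,"y":-4.6,"z":-8.6,"twist":0},{"fingers":0,"x":0,"y":-4.6,"z":-8.6,"twist":0},{"fingers":0,"x":0,"y":-4.6,"z":-8.6,"twist":0},{"fingers":0,"x":0,"y":-4.6,"z":-8.6,"twist":0},{"fingers":0,"x":0,"y":-4.6,"z":-8.6,"twist":0},{"fingers":0,"x":0.5,"y":-4.6,"z":-8.6,"twist":0},{"fingers":0,"x":1.0,"y":-4.6,"z":-8.6,"twist":0},{"fingers":0,"x":1.5,"y":-4.6,"z":-8.6,"twist":0},{"fingers":0,"x":1.5,"y":-4.6,"z":-8.6,"twist":0},{"fingers":0,"x":1.5,"y":-4.6,"z":-8.6,"twist":0}]'
python3 s.py; python3 - <<'E'
from m import *
im,P,px,km=measure();print(knob(P,km))
for n in ("scene","top"):
    im=viewer.get_image(n);cv2.imwrite(f"pics/{n}1.png",im["pixels"][100:300,200:520,::-1].repeat(2,0).repeat(2,1))
E
```

```text
time: 2.42
position: [0.4959, -0.0819, 0.162]
tool_rot: [-0.991, 1.335, 0.994]
ft_force: [0.5, 0.2, 0.6]
grip_width: 0.009
t 2.42 sel mm -87.5 8.1 z 162.0 w 0.01 F sel [0.4 0.3 0.6] tool y in sel -1.0 -0.001 tool z -0.001 1.0m.py:20: RuntimeWarning: Mean of empty slice.
  r=least_squares(f,q.mean(0)-[0,0,.01],loss="soft_l1",f_scale=.002)
  ret = um.true_divide(
Traceback (most recent call last):
  File "m.py", line 20, in knob
    r=least_squares(f,q.mean(0)-[0,0,.01],loss="soft_l1",f_scale=.002)
ValueError: Initial guess is outside of provided bounds
```

```bash
cat > k.py <<'E'
from m import *
import sys
s=viewer.get_image("scene");Q=pts(s);p=s["pixels"].astype(int);v,u=np.mgrid[:400,:640]
k=(u>215)&(u<330)&(v>150)&(v<230)&(Q[...,2]>.14)&(Q[...,2]<.22)&((p[...,0]-p[...,2])>25)&(p[...,0]>1.5*p[...,1])
c=np.array([.5774,-.1148]);y=-.2916
X=np.array([np.cos(y),np.sin(y)]);Y=np.array([-X[1],X[0]])
if k.sum()>20:
    kc,n,e=knob(Q,k);d=kc[:2]-c;x,yy=d@X,d@Y
    cr=np.arcsin(yy/.17);print("knob sel mm",(x*1e3).round(1),(yy*1e3).round(1),"z",(kc[2]*1e3).round(1),n,e.round(4),"fore",np.arcsin(x/.17/np.cos(cr)).round(3),"cross",cr.round(3))
cv2.imwrite(f"pics/{sys.argv[1]}.png",s["pixels"][100:300,180:440,::-1].repeat(3,0).repeat(3,1))
E
python3 k.py s1; python3 s.py
```

```text
knob sel mm -21.6 2.9 z 187.3 149 0.0011 fore -0.128 cross 0.017
t 2.52 sel mm -85.9 7.9 z 163.7 w 0.0 F sel [0.3 0.7 1.5] tool y in sel -1.0 -0.0 tool z -0.0 1.0
```

View pics/s1.png

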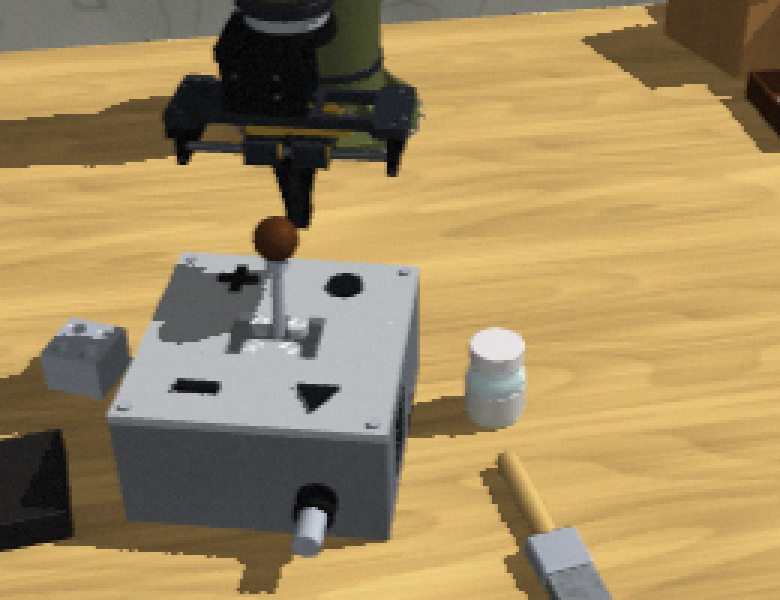

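Knob at crop (276,238), with the closed fingertips directly behind it at (300,215). Next is the first push, towards +x.

```bash
python3 -m creep '[{"fingers":0,"x":0,"y":0,"z":-0.15,"twist":0},{"fingers":0,"x":0,"y":-0.2,"z":-0.15,"twist":0},{"fingers":0,"x":0,"y":-0.4,"z":-0.15,"twist":0},{"fingers":0,"x":0,"y":-0.6,"z":-0.15,"twist":0},{"fingers":0,"x":0,"y":-0.75,"z":-0.15,"twist":0},{"fingers":0,"x":0,"y":-0.9,"z":-0.15,"twist":0},{"fingers":0,"x":0,"y":-1.0,"z":-0.15,"twist":0},{"fingers":0,"x":0,"y":-1.1,"z":-0.15,"twist":0},{"fingers":0,"x":0,"y":-1.1,"z":-0.15,"twist":0}]'; python3 s.py;python3 k.py s2;python3 s.py
```

```text
time: 3.27
position: [0.5373, -0.1017, 0.1623]
tool_rot: [-0.991, 1.334, 0.991]
ft_force: [-1.3, 1.1, 1.5]
grip_width: 0.01
t 3.27 sel mm -42.2 1.0 z 162.3 w 0.01 F sel [-1.6  0.7  1.5] tool y in sel -1.0 0.001 tool z 0.001 1.0
knob sel mm -15.3 3.6 z 187.9 122 0.0011 fore -0.09 cross 0.021
t 3.32 sel mm -42.5 0.9 z 162.3 w 0.0 F sel [-0.1 -0.1 -0.9] tool y in sel -1.0 0.001 tool z 0.001 1.0
```

```bash
python3 -m creep '[{"fingers":0,"x":0,"y":-0.08,"z":0,"twist":0},{"fingers":0,"x":0,"y":-0.16,"z":0,"twist":0},{"fingers":0,"x":0,"y":-0.24,"z":0,"twist":0},{"fingers":0,"x":0,"y":-0.31,"z":0,"twist":0},{"fingers":0,"x":0,"y":-0.37,"z":0,"twist":0},{"fingers":0,"x":0,"y":-0.37,"z":0,"twist":0}]'; python3 s.py;python3 k.py s3;python3 s.py
```

```text
time: 3.82
position: [0.5517, -0.1061, 0.1626]
tool_rot: [-0.991, 1.333, 0.99]
ft_force: [-1.3, 0.7, 1.2]
grip_width: 0.004
t 3.82 sel mm -27.1 0.9 z 162.6 w 0.0 F sel [-1.5  0.3  1.2] tool y in sel -1.0 0.001 tool z 0.001 1.0
knob sel mm -0.3 3.1 z 188.4 129 0.0011 fore -0.002 cross 0.019
t 3.87 sel mm -27.3 0.8 z 162.5 w 0.01 F sel [-1.5  0.4  0.9] tool y in sel -1.0 0.001 tool z 0.001 1.0
```

```bash
python3 -m creep '[{"fingers":0,"x":0,"y":0.3,"z":0,"twist":0},{"fingers":0,"x":0,"y":0.6,"z":0,"twist":0},{"fingers":0,"x":0,"y":0.6,"z":-0.4,"twist":0},{"fingers":0,"x":0,"y":0.6,"z":-0.8,"twist":0},{"fingers":0,"x":0,"y":0.6,"z":-1.2,"twist":0},{"fingers":0,"x":0,"y":0.6,"z":-1.2,"twist":0},{"fingers":0,"x":0,"y":0.2,"z":-1.2,"twist":0},{"fingers":0,"x":0,"y":-0.3,"z":-1.2,"twist":0},{"fingers":0,"x":0,"y":-0.68,"z":-1.2,"twist":0},{"fingers":0,"x":0,"y":-0.68,"z":-1.2,"twist":0},{"fingers":0,"x":0,"y":-0.68,"z":-1.2,"twist":0}]'; python3 s.py;python3 k.py s4;python3 s.py
```

```text
time: 4.78
position: [0.5636, -0.1596, 0.1621]
tool_rot: [-0.991, 1.335, 0.991]
ft_force: [-0.7, -0.6, 0.2]
grip_width: 0.006
t 4.78 sel mm -0.3 -46.9 z 162.1 w 0.01 F sel [-0.5 -0.7  0.2] tool y in sel -1.0 0.001 tool z 0.001 1.0
knob sel mm -0.4 3.9 z 188.5 140 0.001 fore -0.002 cross 0.023
t 4.83 sel mm -1.0 -47.0 z 162.1 w 0.01 F sel [-0.6  0.5 -0. ] tool y in sel -1.0 0.001 tool z 0.001 1.0
```

View pics/s4.png

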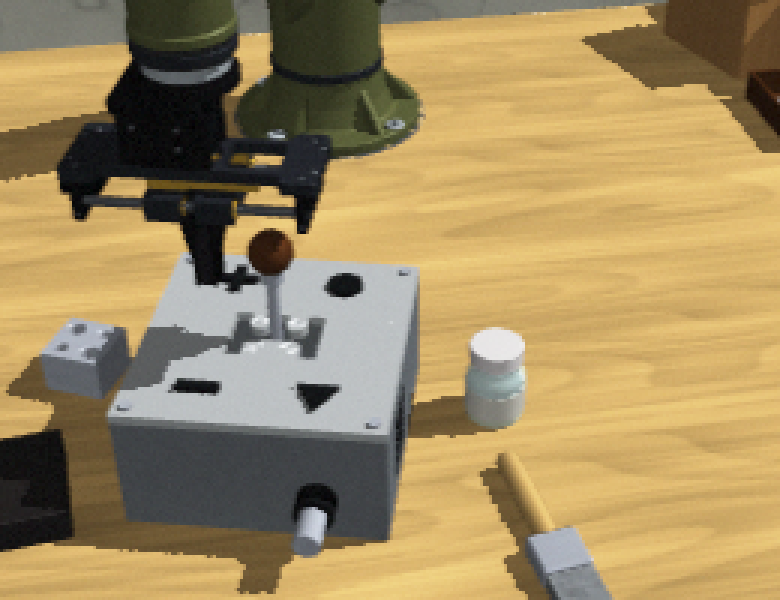

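Fingers at crop (207,265), knob at (271,252). Next is the +y push.

```bash
python3 -m creep '[{"fingers":0,"x":0,"y":0,"z":0.15,"twist":0},{"fingers":0,"x":0,"y":0,"z":0.28,"twist":0},{"fingers":0,"x":0,"y":0,"z":0.4,"twist":0},{"fingers":0,"x":0,"y":0,"z":0.5,"twist":0},{"fingers":0,"x":0,"y":0,"z":0.6,"twist":0},{"fingers":0,"x":0,"y":0,"z":0.7,"twist":0},{"fingers":0,"x":0,"y":0,"z":0.8,"twist":0},{"fingers":0,"x":0,"y":0,"z":0.9,"twist":0},{"fingers":0,"x":0,"y":0,"z":1.0,"twist":0},{"fingers":0,"x":0,"y":0,"z":1.0,"twist":0}]'; python3 s.py;python3 k.py s5;python3 s.py
```

```text
time: 5.67
position: [0.5753, -0.1203, 0.1626]
tool_rot: [-0.992, 1.333, 0.992]
ft_force: [-0.5, -0.9, 0.7]
grip_width: 0.008
t 5.67 sel mm -0.4 -5.9 z 162.6 w 0.01 F sel [-0.2 -1.   0.7] tool y in sel -1.0 -0.0 tool z -0.0 1.0
knob sel mm -0.5 22.3 z 187.4 137 0.0011 fore -0.003 cross 0.132
t 5.72 sel mm -0.5 -6.4 z 162.5 w 0.01 F sel [-0.6 -0.4  0.4] tool y in sel -1.0 0.0 tool z 0.0 1.0
```

```bash
python3 -m creep '[{"fingers":0,"x":0,"y":0,"z":0.1,"twist":0},{"fingers":0,"x":0,"y":0,"z":0.2,"twist":0},{"fingers":0,"x":0,"y":0,"z":0.3,"twist":0},{"fingers":0,"x":0,"y":0,"z":0.4,"twist":0},{"fingers":0,"x":0,"y":0,"z":0.5,"twist":0},{"fingers":0,"x":0,"y":0,"z":0.6,"twist":0},{"fingers":0,"x":0,"y":0,"z":0.68,"twist":0},{"fingers":0,"x":0,"y":0,"z":0.75,"twist":0},{"fingers":0,"x":0,"y":0,"z":0.75,"twist":0}]'; python3 s.py;python3 k.py s6;python3 s.py
```

```text
time: 6.47
position: [0.5837, -0.0918, 0.1625]
tool_rot: [-0.991, 1.333, 0.992]
ft_force: [-0.2, -1.1, 0.0]
grip_width: 0.005
t 6.47 sel mm -0.5 23.8 z 162.5 w 0.01 F sel [ 0.1 -1.1  0. ] tool y in sel -1.0 0.0 tool z 0.0 1.0
knob sel mm -0.9 51.2 z 181.6 136 0.0012 fore -0.005 cross 0.306
t 6.52 sel mm -0.5 23.4 z 162.6 w 0.01 F sel [-0.4 -1.1 -0.1] tool y in sel -1.0 0.0 tool z 0.0 1.0
```

View pics/s6.png

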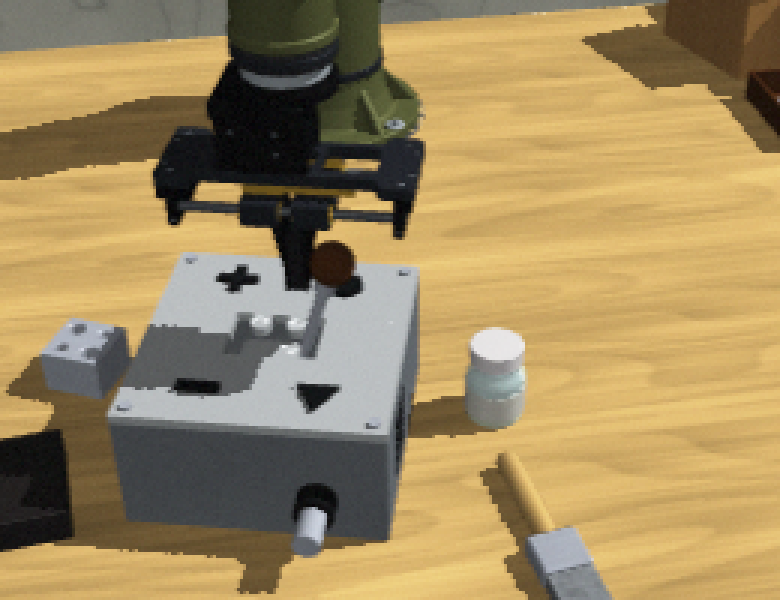

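The lever leans left, knob at (333,263), about 3 mm short of the slot line. I'll nudge it a little further.

```bash
python3 -m creep '[{"fingers":0,"x":0,"y":0,"z":0.04,"twist":0},{"fingers":0,"x":0,"y":0,"z":0.08,"twist":0},{"fingers":0,"x":0,"y":0,"z":0.08,"twist":0}]'; python3 s.py;python3 k.py s7;python3 s.py
```

```text
time: 6.77
position: [0.5845, -0.0896, 0.1626]
tool_rot: [-0.991, 1.333, 0.991]
ft_force: [-1.6, -1.3, -1.3]
grip_width: 0.004
t 6.77 sel mm -0.4 26.2 z 162.6 w 0.0 F sel [-1.2 -1.8 -1.3] tool y in sel -1.0 0.001 tool z 0.001 1.0
knob sel mm -0.7 53.8 z 180.8 140 0.0009 fore -0.004 cross 0.322
t 6.82 sel mm -0.4 26.0 z 162.6 w 0.01 F sel [-0.3 -1.3 -0. ] tool y in sel -1.0 0.001 tool z 0.001 1.0
```

```bash
python3 -m creep '[{"fingers":0,"x":0,"y":0,"z":-0.3,"twist":0},{"fingers":0,"x":0,"y":0,"z":-0.6,"twist":0},{"fingers":0,"x":0,"y":-0.4,"z":-0.6,"twist":0},{"fingers":0,"x":0,"y":-0.8,"z":-0.6,"twist":0},{"fingers":0,"x":0,"y":-1.15,"z":-0.6,"twist":0},{"fingers":0,"x":0,"y":-1.15,"z":-0.6,"twist":0},{"fingers":0,"x":0.15,"y":-1.15,"z":-0.2,"twist":0},{"fingers":0,"x":0.15,"y":-1.15,"z":0.2,"twist":0},{"fingers":0,"x":0.15,"y":-1.15,"z":0.68,"twist":0},{"fingers":0,"x":0.15,"y":-1.15,"z":0.68,"twist":0},{"fingers":0,"x":0.15,"y":-1.15,"z":0.68,"twist":0}]'; python3 s.py;python3 k.py s8;python3 s.py
```

```text
time: 7.73
position: [0.6359, -0.0744, 0.156]
tool_rot: [-0.992, 1.332, 0.995]
ft_force: [0.4, -0.2, -1.2]
grip_width: 0.006
t 7.73 sel mm 44.4 55.5 z 156.0 w 0.01 F sel [ 0.4 -0.1 -1.2] tool y in sel -1.0 -0.002 tool z -0.002 1.0
t 7.78 sel mm 44.7 53.7 z 156.3 w 0.0 F sel [ 0.6 -0.4 -0. ] tool y in sel -1.0 -0.0 tool z -0.0 1.0
```

View pics/s8.png

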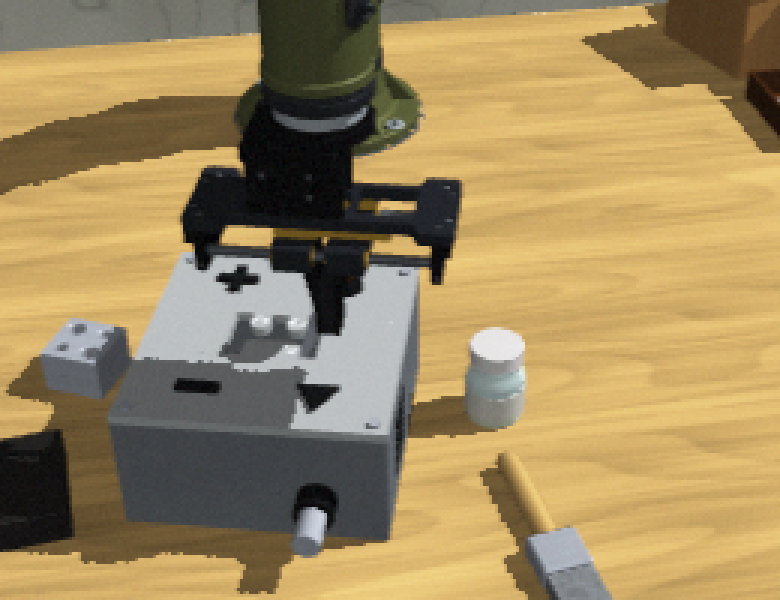

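Closed fingers at crop (330,310) on the far side of the knob, which they hide. Next is the −x push, stopping just short of the end.

```bash
python3 -m creep '[{"fingers":0,"x":0,"y":0.15,"z":0,"twist":0},{"fingers":0,"x":0,"y":0.3,"z":0,"twist":0},{"fingers":0,"x":0,"y":0.4,"z":0,"twist":0},{"fingers":0,"x":0,"y":0.5,"z":0,"twist":0},{"fingers":0,"x":0,"y":0.6,"z":0,"twist":0},{"fingers":0,"x":0,"y":0.7,"z":0,"twist":0},{"fingers":0,"x":0,"y":0.8,"z":0,"twist":0},{"fingers":0,"x":0,"y":0.9,"z":0,"twist":0},{"fingers":0,"x":0,"y":1.0,"z":0,"twist":0},{"fingers":0,"x":0,"y":1.1,"z":0,"twist":0},{"fingers":0,"x":0,"y":1.2,"z":0,"twist":0},{"fingers":0,"x":0,"y":1.27,"z":0,"twist":0},{"fingers":0,"x":0,"y":1.33,"z":0,"twist":0},{"fingers":0,"x":0,"y":1.33,"z":0,"twist":0}]'; python3 s.py;python3 k.py s9;python3 s.py
```

```text
time: 8.95
position: [0.5844, -0.0611, 0.1563]
tool_rot: [-0.99, 1.334, 0.993]
ft_force: [0.8, 0.0, 0.1]
grip_width: 0.003
t 8.95 sel mm -8.8 53.4 z 156.3 w 0.0 F sel [0.8 0.3 0.1] tool y in sel -1.0 0.001 tool z 0.001 1.0
t 9.0 sel mm -8.6 53.4 z 156.4 w 0.01 F sel [ 1.2  0.2 -0.2] tool y in sel -1.0 0.001 tool z 0.001 1.0
```

View pics/s9.png

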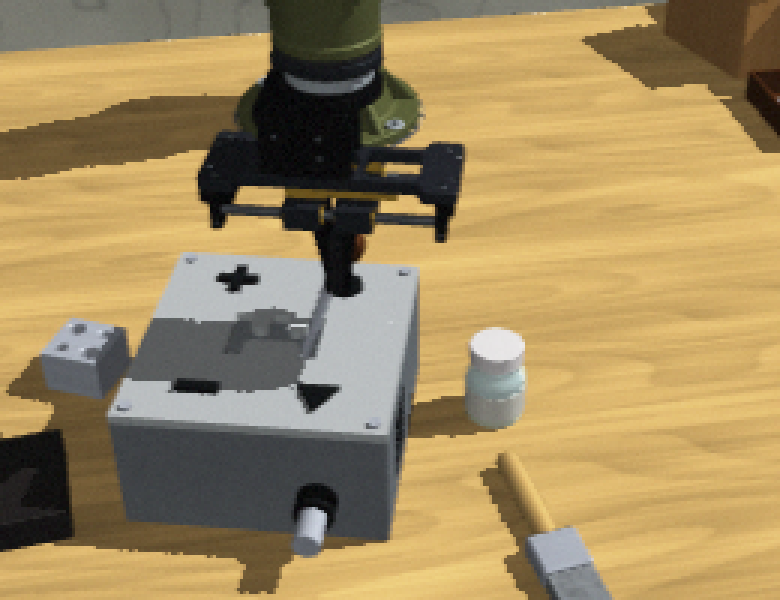

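Knob edge just visible at (360,248) behind the fingers, with the stem leaning into the disc corner. I'll push on in small steps and watch the force.

```bash
python3 -m creep '[{"fingers":0,"x":0,"y":0.03,"z":0,"twist":0},{"fingers":0,"x":0,"y":0.05,"z":0,"twist":0},{"fingers":0,"x":0,"y":0.05,"z":0,"twist":0}]'; python3 s.py
python3 -m creep '[{"fingers":0,"x":0,"y":0.03,"z":0,"twist":0},{"fingers":0,"x":0,"y":0.03,"z":0,"twist":0}]'|tail -0; python3 s.py
```

```text
time: 9.25
position: [0.5836, -0.0611, 0.1566]
tool_rot: [-0.991, 1.333, 0.991]
ft_force: [1.9, 0.2, -1.1]
grip_width: 0.006
t 9.25 sel mm -9.5 53.2 z 156.6 w 0.01 F sel [ 1.8  0.7 -1.1] tool y in sel -1.0 0.001 tool z 0.001 1.0
t 9.42 sel mm -10.4 53.2 z 156.6 w 0.01 F sel [ 4.3  0.5 -3. ] tool y in sel -1.0 0.001 tool z 0.001 1.0Exception ignored on flushing sys.stdout:
BrokenPipeError: [Errno 32] Broken pipe
```

```bash
python3 -m creep '[{"fingers":0,"x":0,"y":0.03,"z":0,"twist":0},{"fingers":0,"x":0,"y":0.03,"z":0,"twist":0}]'; python3 s.py
```

```text
time: 9.58
position: [0.5823, -0.0608, 0.1567]
tool_rot: [-0.992, 1.332, 0.989]
ft_force: [6.2, -1.2, -3.6]
grip_width: 0.009
t 9.58 sel mm -10.9 53.1 z 156.7 w 0.01 F sel [ 6.3  0.6 -3.6] tool y in sel -1.0 0.001 tool z 0.001 1.0
```

The force has risen steadily to 6 N, so the lever has probably met the slot's end. I'll back off and look.

```bash
python3 -m creep '[{"fingers":0,"x":0,"y":-0.4,"z":0,"twist":0},{"fingers":0,"x":0,"y":-0.9,"z":0,"twist":0},{"fingers":0,"x":0,"y":-1.4,"z":0,"twist":0},{"fingers":0,"x":-0.8,"y":-1.4,"z":0,"twist":0},{"fingers":0,"x":-1.6,"y":-1.4,"z":0,"twist":0},{"fingers":0,"x":-2.4,"y":-1.4,"z":0,"twist":0},{"fingers":0,"x":-2.4,"y":-1.4,"z":-0.9,"twist":0},{"fingers":0,"x":-2.4,"y":-1.4,"z":-1.8,"twist":0},{"fingers":0,"x":-2.4,"y":-1.4,"z":-2.7,"twist":0},{"fingers":0,"x":-2.4,"y":-1.4,"z":-3.6,"twist":0},{"fingers":0,"x":-2.4,"y":-1.4,"z":-4.5,"twist":0},{"fingers":0,"x":-2.4,"y":-1.4,"z":-4.5,"twist":0},{"fingers":0,"x":-2.4,"y":-1.4,"z":-4.5,"twist":0}]'; python3 s.py;python3 k.py s10
python3 - <<'E'
from m import *
im,P,px,km=measure(False);print(km.sum())
if km.sum()>30:
    c,n,e=knob(P,km);d=c[:2]-[.5774,-.1148];y=-.2916;X=np.array([np.cos(y),np.sin(y)]);Y=np.array([-X[1],X[0]]);print("top knob",d@X,d@Y,c[2],e)
cv2.imwrite("pics/t10.png",im["pixels"][:,:,::-1])
E
```

```text
time: 10.67
position: [0.5805, -0.252, 0.2528]
tool_rot: [-0.985, 1.337, 0.987]
ft_force: [-0.2, 1.0, -0.0]
grip_width: 0.007
t 10.67 sel mm 42.4 -130.5 z 252.8 w 0.01 F sel [-0.4  0.9 -0. ] tool y in sel -1.0 0.007 tool z 0.007 1.0
knob sel mm -38.4 54.2 z 175.4 140 0.001 fore -0.241 cross 0.324
234
top knob -0.0383644843902714 0.052206917391033066 0.17788132076398214 0.000733029381497704
```

View pics/s10.png

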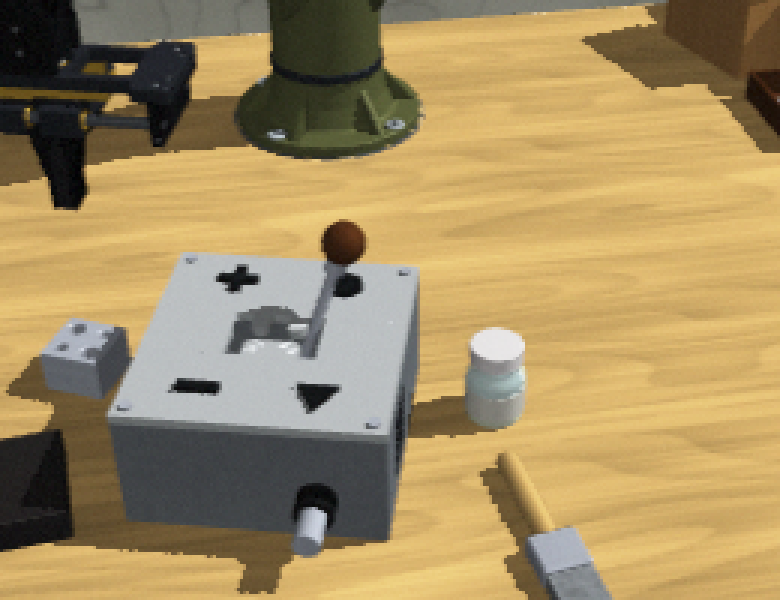

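View pics/t10.png

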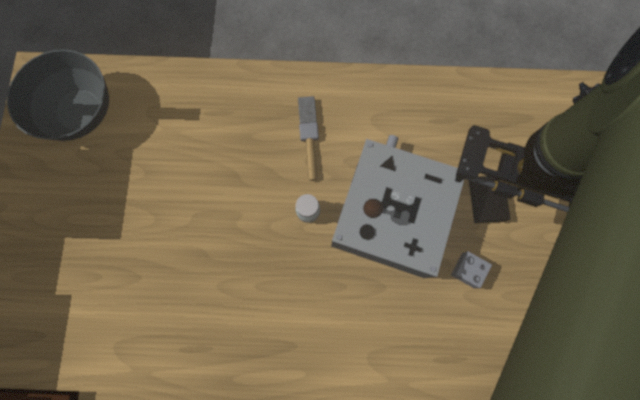

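The top view shows the knob at (373,208) beside the disc at (368,232). The lever is fully home: fore −0.24, cross about +0.32. The hand is clear and the bystanders haven't moved.

```bash
python3 -c "
from bench import workorder;print(workorder.close_job())"
```

```text
the job is handed in; nothing more can be done
None
```

The lever is fully home in the disc's corner slot, on the robot's side and to the left. I pushed it there with closed fingertips in three strokes: +x out of the parked slot, +y along the cross passage, then −x into the slot. I never gripped it.

- **Lever position:** after backing off, the scene camera gave fore −0.241 and cross +0.324. The top camera put the knob at (−38, +52) mm in the selector's axes. The two views agree to about 2 mm, and both are well past the limits of −0.20 and +0.27.
- **Forces:** the highest wrist force I read was about 7 N, at the slot's end. I took readings only between moves, so this is not a continuous record.
- **Rest of the bench:** I compared the bystanders by eye in the pictures, without measuring them, and they looked unmoved. The arm partly hid the solder block in the last top view.
- **Hand and time:** the hand finished clear, with the fingertips about 0.25 m above the bench and off to the side. The job was handed in at about 11 s.
- **Checks that failed:** my first mask for finding the tags found nothing, so I read their pixel positions from the picture. They matched the given tag places within 3 mm. One top-view knob fit also failed because the arm hid the knob. I could not see the knob well enough to measure it during the last push, so I went by force and confirmed it afterwards.

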